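# Carry the wet boot upright on its tilting jack to the drying pad

### The job

The freshly dyed boot on the tilting finishing jack has flopped toe-down onto its stop. Lift the jack a few centimetres off the bench by its black rubber grip, tip it so that the boot swings up to balance without going over onto the opposite stop, and carry it to the drying pad with the boot kept upright in the air, for five seconds or more without a break. Set the jack down gently inside the yellow outline, square to it with the boot at the red blower's end, let go and leave the boot standing upright; nothing may touch the wet boot, and the other things on the bench stay where they are.

Things in the scene. Friction and masses are not known exactly. Their poses are not given: they have to be found in the camera images.
- jack: Tilting finishing jack, loose: plywood base plate 320 x 130 x 12 mm, blue ballast block (60 x 110 x 18 mm) on the rear end, rubber grip, blue bracket with tilting head and boot near the front end. Mass 0.65 kg without head and boot (-20 to +5 %). Origin: centre of the plate's underside; +x along the plate from ballast to boot, away from the robot at the start (yaw within 0.25 rad), +z up.
- grip (a point): Centre of the jack's black rubber grip block, 35 mm behind the jack's origin, 64 mm above its underside. The block is 56 mm long (jack x) and 30 mm wide (jack y, pinch it this way), from 36 to 88 mm above the underside. The whole load, 0.97 kg, has its centre of mass 24 mm in front of this point. The boot's near side is 105 mm in front of it, from 85 mm above the underside up. Axes as the jack.
- pivot (a point): Middle of the tilting head's pivot axis, which runs along the jack's x: 115 mm in front of the jack's origin, 55 mm above its underside. Axes as the jack. Head and boot together: 0.32 kg (boot +-4 %), centre of mass 143 mm above this point when upright (m g l = 0.447 N m/rad), inertia about the axis 0.0090 kg m2. Rolling the base by r about jack +x adds m g l r to its torque; negative r raises it.
- head (a joint): Tilt of boot on jack, rad: 0 = square to the plate, positive = toe-down towards the jack's -y (right-handed about jack +x). Stops at +-0.24; starts at rest on +0.24. Return springs 0.405 N m/rad to 0, so slightly top-heavy: it topples slowly (e-fold in 0.6 to 1.2 s). Damping 0.022 N m s/rad; dry friction 0.003 N m holds it within about 0.04 rad of upright only if the base is level and still.
- boot: Brown ankle boot on its last, sole up on the pin of the tilting head, wet with dye, not to be touched: 250 mm along the jack's y (toe 145 mm to -y of the pivot, heel 105 mm to +y), 90 mm wide, 30 to 225 mm above the pivot. Origin on the pivot axis, +z along the pin to the sole, vertical when upright.
- sole (a point): Point on the pin's line at the height of the upturned sole's tread, 225 mm above the pivot in the boot's frame. Axes as the boot.
- drying_pad: Fixed grey drying pad, 400 x 200 x 6 mm, with a yellow outline 344 x 154 mm around its centre and, joined to it, a red warm-air blower on a black foot, 220 to 330 mm in front of the pad's centre along its +x, 130 mm wide, 197 mm high. Origin: centre of the pad's underside, on the bench; +x towards the blower, +z up.
- pad_mark (a point): Centre of the yellow outline, on the pad's upper face (6 mm above the bench): the jack's origin belongs here, its +x along this +x.
- polish_tin: Bystander: round flat tin of shoe polish, brass lid, 86 mm across, 23 mm high. Origin at its underside.
- hammer: Bystander: cobbler's hammer lying flat, 260 mm long, wooden handle. Origin at its underside.
- brush: Bystander: wooden shoe brush lying bristles down, 170 x 52 x 44 mm. Origin at its underside.
- dye_bottle: Bystander: brown glass dye bottle with black cap, 52 mm across, 120 mm high. Origin at its underside.
- cement_jar: Bystander: yellow jar of cement with red lid, 72 mm across, 90 mm high. Origin at its underside.
- sneaker: Bystander: white sneaker, 275 mm long, 110 mm high. Origin at its underside.
- spare_last: Bystander: green plastic last, 235 mm long, 95 mm high. Origin at its underside.

How it is judged (in metres and radians):
On the way:
1. the jack is clear of the bench (its origin over 15 mm up) and the boot is kept within 0.12 rad of vertical for 4.5 s on end (height (world z) of jack above 0.015 m and angle between boot's own z axis and vertical below 0.12 rad), for 4.5 s.
At the end, for the whole second after the job is handed in: The jack stands flat on the drying pad, its origin within 30 mm of the outline's centre and its length within 0.15 rad of the pad's, boot at the blower end, the boot within 0.15 rad of vertical; all released and at rest (horizontal distance between jack and pad_mark below 0.03 m and angle between the x axis of jack and the x axis of pad_mark, either way round below 0.15 rad and x of sole in the frame of pad_mark above 0.05 m and z of jack in the frame of pad_mark below 0.006 m and angle between jack's own z axis and vertical below 0.04 rad and angle between boot's own z axis and vertical below 0.15 rad and linear speed of jack below 0.02 m/s and angular speed of boot below 0.1 rad/s); the robot touches nothing.
It fails at once if the boot goes over onto its heel-side stop (joint below -0.2 rad) (value of joint head below -0.2 rad).
It fails at once if the boot lies against its toe-side stop (joint over 0.2 rad) when the jack is within 300 mm of the pad's mark (value of joint head above 0.2 rad and horizontal distance between jack and pad_mark below 0.3 m).
It fails at once if anything touches the wet boot (over 0.5 N) (contact force between boot and anything else above 0.5 N).
It fails at once if the jack is slammed down on the pad (over 60 N) or tipped more than 0.45 rad (contact force between jack and drying_pad above 60 N or angle between jack's own z axis and vertical above 0.45 rad).
It fails at once if a bystander is moved by more than 30 mm (distance of any of polish_tin, hammer, brush, dye_bottle, cement_jar, sneaker, spare_last from where it was at the start of the episode above 0.03 m).
It also fails if it takes over 72 s, if anything falls off the work surface, if the arm or the gripper's body presses on something with over 40 N, if the wrist force passes 120 N, or if a joint passes its speed limit or range.

### The arm

A 6-joint arm with a two-finger parallel gripper is mounted at the origin on the work surface. World frame = base frame: x ahead of the robot, y to its left, z up, the work surface at z = 0. Lengths are in m, angles in degrees, forces in N, time in s.
With the tool pointing down it reaches from about 0.275 to 0.975 m from the base axis. Payload 8.4 kg.
Tool frame: the origin (TCP) lies midway between the tips of the shut fingers; the grasp point (between the pads) lies 19 mm behind it; z points along the fingers, y is the line along which they close (so a half turn about z gives the same grasp; the last joint's range is limited). The gripper opens to 92 mm and grips with 3 to 60 N. Pads are 20 mm wide; open, the fingers measure 128 mm over their backs; the gripper's body (75 mm by 189 mm) begins 69 mm behind the grasp point.
Start: joints at [66.268, 20.225, 93.587, -0, 66.188, -0.138], TCP at [0.25, 0.573, 0.215] pointing down, gripper open.
Joint ranges: [-150.9, 150.9], [-52.94, 120.26], [3.33, 152.33], [-74.26, 254.26], [0, 154.13], [-172.89, 172.89]. Speed limits (degrees/s): [127.2, 127.2, 159.86, 180, 180, 180].

### API

Orientations are given as a 3x3 rotation matrix whose columns are the frame's x, y, z axes.
In Python, from plant import arm, imaging, job gives the robot as it stands. The module is installed in compiled form; this text tells all that it offers.
- The arm moves only by the tool drive_tool, never from a script. Its argument "targets" is a list of rows, each a list of 6 numbers: the shift along the tool's x, y, z scaled (see below), then the turn, a rotation vector about the tool's x, y, z scaled (see below). In form: [[x, y, z, rx, ry, rz], ...]. A call has exactly 10 rows; each row shifts and turns the commanded pose from where the row before left it, along the tool's axes as they then stand; what a row does not reach is not made up. The controller multiplies each number of a shift by 2 cm and each number of a turn by 0.12 rad. A row lasts 1/12 s, in which the tool goes at most 41.7 mm and 7.16 degrees, less where a joint would pass 70% of its speed; a pose out of reach is approached as far as the arm can. A call with a number of a shift or a turn outside -1 to 1 is refused whole. A call with a gripper value outside its range is refused whole. "jaw" is the opening, from 0 (shut) to 1 (fully open), set as the call begins (left out, the last holds). The fingers move at their own pace and stop on an object; "grip_force" is the grip in N (left out, the last holds). Time passes only in rows, so rows that do not move let the fingers close, or fill a call up. It gives the time, the measured TCP pose, the force, the opening and the grip force at its end, in the units of the state.
- arm.get_obs(): the state, without advancing time (a new reading comes with each control period).
- imaging.grab_frame(name): name is "side" or "top" or "wrist"; returns a dict with "image" (400x640x3 uint8, red, green, blue), "mtx" (3x3 intrinsics, pixels), "D" ([k1, k2, p1, p2, k3] as OpenCV has them; the pictures are not rectified), "position" and "attitude" of the camera in the world. Camera axes: x right, y down, z forward; pixel columns grow to the right and rows downward; lengths in m; the calibration is good to about 2 mm. A picture is of the moment at which its call begins. There is no depth.
- job.sign_off(): hands the job in; it is judged then, once.
The state is a dict: "time_s": time; "joints": joint angles; "dq": joint speeds; "joint_torque": joint torques, N m; "tool_pos": TCP position; "eef_rot": TCP orientation; "wrist_force": force on the tool from outside, world axes, zero at the start; "torque": the same for the moment, N m; "grip_width": finger opening in m; "gripper_force": force on a finger pad.
Only numpy, scipy, OpenCV 4.12 (cv2) and the standard library are available. Lean on these libraries where they do the work, as an engineer would, in place of code of your own. Each camera call takes 0.05 s, during which the arm holds its last target. There are 200 camera calls.

## Working session

There is one attempt and no reset: what is moved stays moved. The work goes in short steps, Python scripts to look and compute and a tool call to move; the robot and the scene stay as the last step left them, time stands still between calls to the robot, and variables do not carry over. Pictures are saved under pics/ and viewed, at most 10 in all, crops included, and the job is handed in when it is done.

Besides the shell and the picture viewer there is one more tool, called after "Request:" as name(argument=value, ...), one argument or row to a line, values as JSON. drive_tool: Moves the arm, as the interface text tells. Shifts and turns lie within -1 to 1; 1 stands for 2 cm of shift or 0.12 rad of turn. Its arguments: {"type":"object","properties":{"targets":{"type":"array","items":{"type":"array","items":{"type":"number","minimum":-1,"maximum":1}}},"jaw":{"type":"number"},"grip_force":{"type":"number"}},"required":["targets"]}

```bash
mkdir -p pics
cat > h.py <<'E'
import numpy as np, cv2
from plant import arm, imaging, job
def grab(n,save=None):
    f=imaging.grab_frame(n)
    if save: cv2.imwrite('pics/'+save,f['image'][:,:,::-1])
    return f
def rays(f,px):
    p=cv2.undistortPoints(np.array(px,float).reshape(-1,1,2),np.array(f['mtx']),np.array(f['D'])).reshape(-1,2)
    d=np.c_[p,np.ones(len(p))]@np.array(f['attitude']).T
    return np.array(f['position']),d
def onplane(f,px,z):
    o,d=rays(f,px); return o+d*((z-o[2])/d[:,2])[:,None]
def proj(f,P):
    R=np.array(f['attitude']);t=-R.T@np.array(f['position'])
    return cv2.projectPoints(np.array(P,float),cv2.Rodrigues(R.T)[0],t,np.array(f['mtx']),np.array(f['D']))[0].reshape(-1,2)
E
python3 - <<'E'
from h import *
for n in('top','side'):
    f=grab(n,n+'0.png'); print(n,f['position'],np.round(f['attitude'],3).tolist(),f['mtx'][0][0])
o=arm.get_obs();print(o['time_s'],o['tool_pos'],np.round(o['eef_rot'],3).tolist(),o['grip_width'])
E
```

```text
top [0.48784277 0.00380004 1.73509645] [[0.02, -0.998, 0.054], [-1.0, -0.02, 0.003], [-0.002, -0.054, -0.999]] 399.5340564596108
side [0.47738993 1.45745619 1.05514406] [[-0.998, -0.025, 0.063], [-0.066, 0.521, -0.851], [-0.012, -0.853, -0.521]] 473.8195748570217
0.1 [0.24999256 0.57235883 0.21395405] [[-0.916, 0.4, -0.0], [0.4, 0.916, -0.001], [0.0, -0.001, -1.0]] 0.09169925047230816
```

View pics/top0.png

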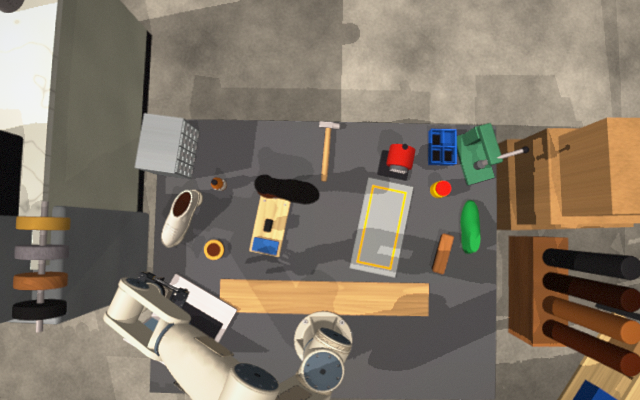

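View pics/side0.png

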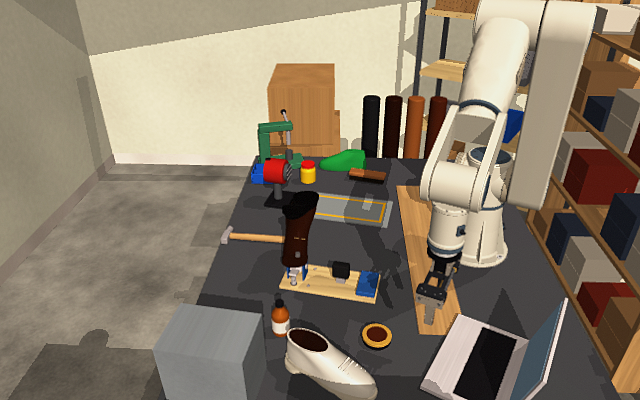

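Run:
```python
from h import *
f=grab('top'); im=f['image']; hsv=cv2.cvtColor(im,cv2.COLOR_RGB2HSV)
def m(lo,hi,box,z,nm):
    x0,y0,x1,y1=box
    k=np.zeros(im.shape[:2],np.uint8); k[y0:y1,x0:x1]=cv2.inRange(hsv,lo,hi)[y0:y1,x0:x1]
    ys,xs=np.nonzero(k); P=onplane(f,np.c_[xs,ys],z)[:,:2].astype(np.float32)
    r=cv2.minAreaRect(P); print(nm,len(xs),'cen',P.mean(0),'rect',r, cv2.boxPoints(r).round(3).tolist())
    return P
m((105,120,40),(125,255,255),(245,230,290,260),.030,'ballast')
m((0,0,0),(180,255,45),(258,212,282,235),.088,'grip')
m((10,50,110),(24,200,255),(245,190,295,262),.012,'plate')
m((20,120,120),(32,255,255),(350,175,415,280),.006,'yellow')
m((0,150,80),(8,255,255),(380,135,420,172),.19,'blower')
s=cv2.resize(im[140:290,230:430],None,fx=4,fy=4,interpolation=cv2.INTER_CUBIC);cv2.imwrite('pics/c.png',s[:,:,::-1])
```

```text
ballast 311 cen [0.39974418 0.25221166] rect ((0.3994719982147217, 0.2522839307785034), (0.10310567915439606, 0.05488979071378708), 79.97516632080078) [[0.3630000054836273, 0.20600000023841858], [0.4180000126361847, 0.19699999690055847], [0.4350000023841858, 0.2980000078678131], [0.38100001215934753, 0.30799999833106995]]
grip 61 cen [0.48758292 0.23348755] rect ((0.4873182773590088, 0.23353609442710876), (0.04118551313877106, 0.0247619841247797), 1.1772401332855225) [[0.4659999907016754, 0.24500000476837158], [0.46700000762939453, 0.22100000083446503], [0.5080000162124634, 0.22200000286102295], [0.5080000162124634, 0.2460000067949295]]
plate 1253 cen [0.5068134  0.23635226] rect ((0.48519545793533325, 0.2384396195411682), (0.13783259689807892, 0.25120076537132263), 79.60771942138672) [[0.3490000069141388, 0.19300000369548798], [0.5960000157356262, 0.14800000190734863], [0.6209999918937683, 0.2840000092983246], [0.37400001287460327, 0.32899999618530273]]
yellow 472 cen [ 0.49607694 -0.24903363] rect ((0.48997536301612854, -0.24477671086788177), (0.15377892553806305, 0.3433126211166382), 79.28367614746094) [[0.3070000112056732, -0.2879999876022339], [0.6439999938011169, -0.35199999809265137], [0.6729999780654907, -0.20100000500679016], [0.335999995470047, -0.13699999451637268]]
blower 542 cen [ 0.7677167  -0.29062185] rect ((0.7677609920501709, -0.29094791412353516), (0.10205945372581482, 0.09345199912786484), 79.34089660644531) [[0.7120000123977661, -0.3319999873638153], [0.8040000200271606, -0.3499999940395355], [0.8230000138282776, -0.24899999797344208], [0.7310000061988831, -0.23199999332427979]]
```

View pics/c.png

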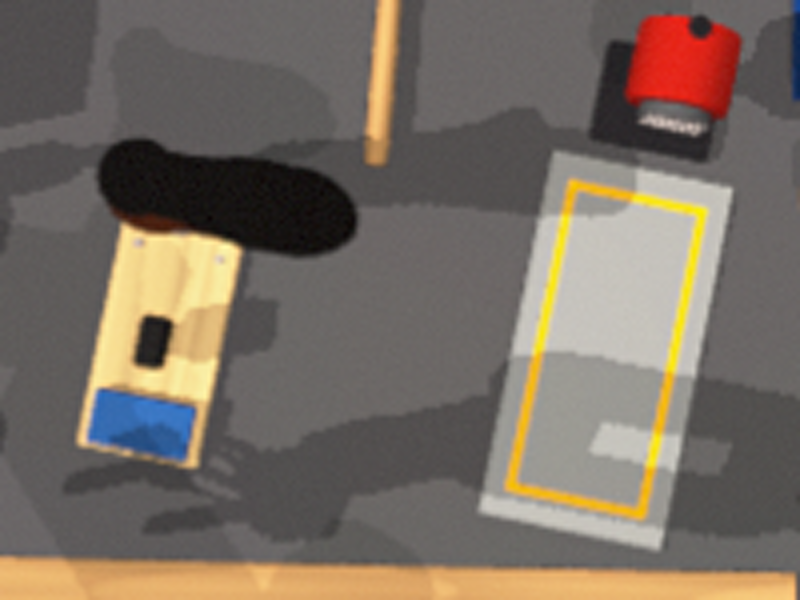

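Request:
drive_tool(
  targets=[
    [0,0,0,0,0,-0.19],
    [0,0,0,0,0,-0.19],
    [0,0,0,0,0,-0.19],
    [0,0,0,0,0,-0.19],
    [0,0,0,0,0,-0.2],
    [-0.4,-0.4,0,0,0,-0.2],
    [-0.8,-0.7,0,0,0,-0.2],
    [-0.8,-0.8,0,0,0,-0.2],
    [-0.8,-0.8,0,0,0,-0.19],
    [-0.8,-0.8,0,0,0,-0.19],
  ],
  jaw=1,
  grip_force=60,
)

```text
time_s: 0.98
tool_pos: [0.3035, 0.4866, 0.2146]
eef_rot: [[-0.985, 0.175, 0.0], [0.175, 0.985, -0.0], [-0.0, -0.0, -1.0]]
wrist_force: [1.0, 0.3, -0.1]
grip_width: 0.092
gripper_force: 0.0
```

Request:
drive_tool(
  targets=[
    [-0.8,-0.8,0,0,0,0],
    [-0.8,-0.8,0,0,0,0],
    [-0.8,-0.8,0,0,0,0],
    [-0.8,-0.8,0,0,0,0],
    [-0.8,-0.8,0,0,0,0],
    [-0.8,-0.8,0,0,0,0],
    [-0.8,-0.8,0,0,0,0],
    [-0.8,-0.8,0,0,0,0],
    [-0.4,-0.4,0,0,0,0],
    [-0.2,-0.2,0,0,0,0],
  ],
)

```text
time_s: 1.82
tool_pos: [0.4167, 0.3237, 0.2147]
eef_rot: [[-0.984, 0.179, 0.0], [0.179, 0.984, 0.0], [-0.0, 0.0, -1.0]]
wrist_force: [-0.2, 0.1, 0.2]
grip_width: 0.0919
gripper_force: 0.0
```

```bash
cat >> h.py <<'E'
def tool_delta(target,yawdeg=None):
    o=arm.get_obs();R=np.array(o['eef_rot']);d=R.T@(np.array(target)-o['tool_pos'])/.02
    print('t',round(o['time_s'],2),'tcp',np.round(o['tool_pos'],4),'units',d.round(2))
    a=np.radians(yawdeg); c,s=np.cos(a),np.sin(a)
    Rt=np.array([[-c,-s,0],[-s,c,0],[0,0,-1]]) # x=-jx, y=jy, z down
    print('turn units',(cv2.Rodrigues(R.T@Rt)[0].ravel()/.12).round(3))
E
python3 - <<'E'
from h import *
tool_delta([.502,.2305,.215],-10.3)
f=grab('wrist','w1.png');print(f['position'])
f=grab('top','t1.png')
E
```

```text
t 1.82 tcp [0.4167 0.3237 0.2147] units [-5.03 -3.82 -0.01]
turn units [ 0.     0.001 -0.   ]
[0.33412593 0.33960166 0.38456135]
```

View pics/w1.png

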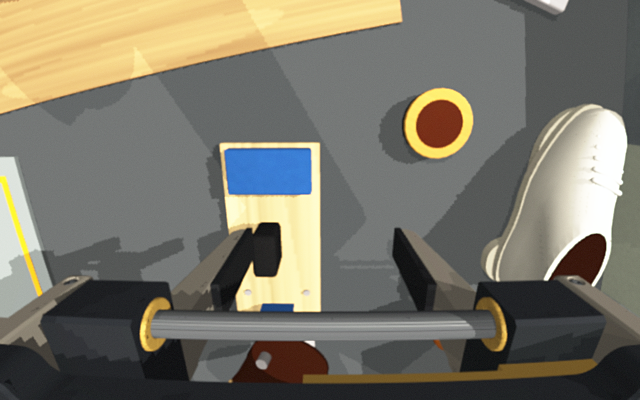

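Request:
drive_tool(
  targets=[
    [-0.3,-0.2,0,0,0,0],
    [-0.6,-0.5,0,0,0,0],
    [-0.7,-0.5,0,0,0,0],
    [-0.7,-0.5,0,0,0,0],
    [-0.7,-0.5,0,0,0,0],
    [-0.7,-0.5,0,0,0,0],
    [-0.6,-0.5,0,0,0,0],
    [-0.4,-0.4,0,0,0,0],
    [-0.2,-0.2,0,0,0,0],
    [0,0,0,0,0,0],
  ],
)

```text
time_s: 2.75
tool_pos: [0.4992, 0.2322, 0.2145]
eef_rot: [[-0.984, 0.179, -0.0], [0.179, 0.984, -0.0], [0.0, -0.0, -1.0]]
wrist_force: [-0.0, -0.1, 0.9]
grip_width: 0.0918
gripper_force: 0.0
```

Run:
```python
from h import *
tool_delta([.502,.2305,.045],-10.3)
f=grab('wrist','w2.png'); im=f['image'];hsv=cv2.cvtColor(im,cv2.COLOR_RGB2HSV)
k=cv2.inRange(hsv,(105,120,40),(125,255,255))
n,l,st,c=cv2.connectedComponentsWithStats(k); i=1+st[1:,4].argmax(); print(st[i])
ys,xs=np.nonzero(l==i);P=onplane(f,np.c_[xs,ys],.030)[:,:2].astype(np.float32)
r=cv2.minAreaRect(P);print(r); b=np.array(r[0])
g=b+.09*np.array([np.cos(np.radians(-10.3)),np.sin(np.radians(-10.3))]);print('grip',g)
f=grab('top','t2.png')
```

```text
t 2.75 tcp [0.4992 0.2322 0.2145] units [-0.15 -0.06  8.47]
turn units [-0.001 -0.001  0.002]
[ 282   66   92   51 4627]
((0.39706912636756897, 0.25656095147132874), (0.10686285048723221, 0.05617159232497215), 79.75677490234375)
grip [0.48561878 0.24046875]
```

View pics/w2.png

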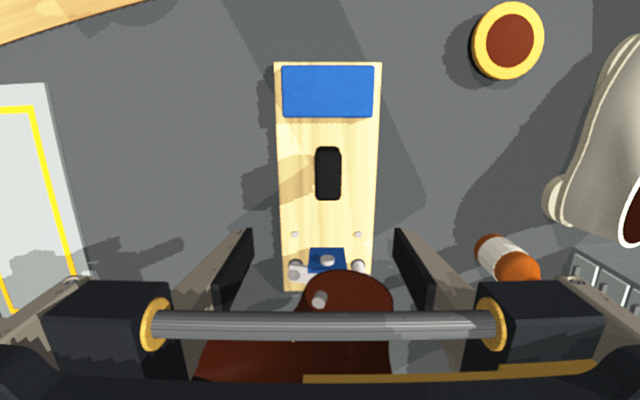

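View pics/t2.png

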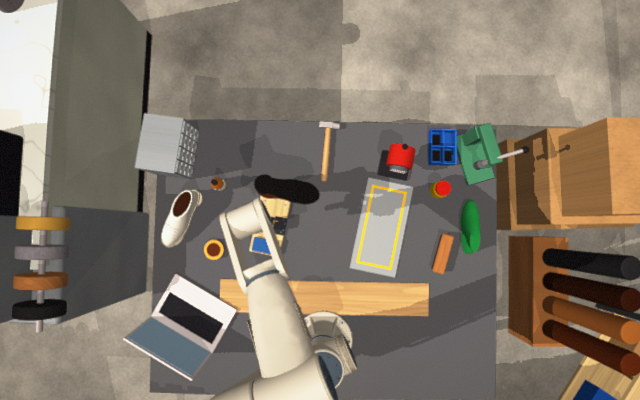

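Run:
```python
from h import *
f=grab('wrist'); im=f['image']
k=np.zeros(im.shape[:2],np.uint8);k[140:205,305:350]=(im.max(2)<60)[140:205,305:350]
ys,xs=np.nonzero(k);P=onplane(f,np.c_[xs,ys],.088)[:,:2].astype(np.float32);print(len(xs),xs.min(),xs.max(),ys.min(),ys.max(),cv2.minAreaRect(P))
t=grab('top');im=t['image'];k=(im.max(2)<45);k[:, :248]=0;k[:,325:]=0;k[:172]=0;k[207:]=0
ys,xs=np.nonzero(k);print('sole',len(xs),xs.mean(),ys.mean(),xs.min(),xs.max(),ys.min(),ys.max())
```

```text
1267 315 339 148 199 ((0.4814622700214386, 0.24115264415740967), (0.0260325875133276, 0.05527773126959801), 79.76123046875)
sole 1181 287.12616426756983 188.92972057578322 255 318 175 203
```

Request:
drive_tool(
  targets=[
    [0,0.1,0.3,0,0,0],
    [0,0.11,0.7,0,0,0],
    [0,0,1,0,0,0],
    [0,0,1,0,0,0],
    [0,0,1,0,0,0],
    [0,0,1,0,0,0],
    [0,0,1,0,0,0],
    [0,0,1,0,0,0],
    [0,0,0.9,0,0,0],
    [0,0,0.5,0,0,0],
  ],
)

```text
time_s: 3.78
tool_pos: [0.4983, 0.2367, 0.0443]
eef_rot: [[-0.984, 0.177, -0.002], [0.177, 0.984, -0.001], [0.002, -0.001, -1.0]]
wrist_force: [-0.2, 0.5, 0.1]
grip_width: 0.0921
gripper_force: 0.0
```

Request:
drive_tool(
  targets=[
    [0,0,0,0,0,0],
    [0,0,0,0,0,0],
    [0,0,0,0,0,0],
    [0,0,0,0,0,0],
    [0,0,0,0,0,0],
    [0,0,0,0,0,0],
    [0,0,0,0,0,0],
    [0,0,0,0,0,0],
    [0,0,0,0,0,0],
    [0,0,0,0,0,0],
  ],
  jaw=0,
  grip_force=60,
)

```text
time_s: 4.62
tool_pos: [0.4998, 0.2369, 0.0467]
eef_rot: [[-0.984, 0.178, 0.0], [0.178, 0.984, 0.0], [-0.0, 0.0, -1.0]]
wrist_force: [0.2, 0.3, 1.3]
grip_width: 0.0296
gripper_force: 60.0
```

```bash
cat >> h.py <<'E'
from scipy.optimize import brentq
def pose():
    o=arm.get_obs();R=np.array(o['eef_rot']);p=np.array(o['tool_pos'])
    J=np.c_[-R[:,0],R[:,1],-R[:,2]]; return o,p,J
def sole_px(f,guess):
    im=f['image'];k=(im.max(2)<45).astype(np.uint8)
    m=np.zeros_like(k);cv2.fillPoly(m,[cv2.convexHull(guess.astype(np.int32))],1);k&=cv2.dilate(m,np.ones((7,7)))
    n,l,st,c=cv2.connectedComponentsWithStats(k);i=1+st[1:,4].argmax()
    ys,xs=np.nonzero(l==i); a=xs.astype(float)
    return c[i],(st[i,0],st[i,0]+st[i,2]-1,st[i,1],st[i,1]+st[i,3]-1,st[i,4])
GO=0.021 # pivot ahead of TCP offset: grip->tcp
def model(f,th,tcp,J,off,pts):
    piv=tcp+J@off; c,s=np.cos(th),np.sin(th)
    Rx=np.array([[1,0,0],[0,c,-s],[0,s,c]]); return proj(f,(piv+(J@Rx@np.array(pts).T).T))
E
python3 - <<'E'
from h import *
o,p,J=pose();print(o['time_s'],p,o['grip_width'],o['gripper_force'],o['wrist_force'],o['torque'])
f=grab('top');off=np.array([.136,0,.010])
pts=[[x,y,.225] for x in(-.045,.045) for y in(-.145,.105)]
for th in(.24,0):
    g=model(f,th,p,J,off,pts);print(th,g.round(1).tolist(),g.mean(0))
print(sole_px(f,np.r_[model(f,.3,p,J,off,pts),model(f,-.1,p,J,off,pts)]))
E
```

```text
4.6167 [0.49981502 0.23688859 0.04670356] 0.0296302769732131 60.00000178813934 [0.16523526 0.28583895 1.32048184] [ 0.10010877 -0.0099311  -0.05775974]
0.24 [[317.2, 208.0], [251.1, 194.0], [322.0, 184.5], [256.2, 169.7]] [286.63300008 189.04580667]
0 [[303.8, 204.8], [236.9, 191.3], [308.7, 180.7], [242.1, 167.4]] [272.88534919 186.06740338]
(array([287.3092437 , 188.97983193]), (np.int32(255), np.int32(318), np.int32(175), np.int32(203), np.int32(1190)))
```

Request:
drive_tool(
  targets=[
    [0,0,-0.1,0,0,0],
    [0,0,-0.2,0,0,0],
    [0,0,-0.3,0,0,0],
    [0,0,-0.4,0,0,0],
    [0,0,-0.4,0,0,0],
    [0,0,-0.4,0,0,0],
    [0,0,-0.3,0,0,0],
    [0,0,-0.2,0,0,0],
    [0,0,-0.1,0,0,0],
    [0,0,0,0,0,0],
  ],
)

```text
time_s: 5.5
tool_pos: [0.4999, 0.2368, 0.0952]
eef_rot: [[-0.984, 0.178, 0.001], [0.178, 0.984, 0.0], [-0.001, 0.0, -1.0]]
wrist_force: [-0.0, 0.4, -9.4]
grip_width: 0.0297
gripper_force: 60.0
```

```bash
cat >> h.py <<'E'
OFF=np.array([.136,0,.010]); PTS=[[x,y,.225] for x in(-.045,.045) for y in(-.145,.105)]
def look(save=None,n=2):
    for _ in range(n):
        f=grab('top',save);o,p,J=pose()
        r=np.arcsin(J[2,1]); pitch=np.arcsin(J[2,0])
        c,bb=sole_px(f,np.r_[model(f,.3-r,p,J,OFF,PTS),model(f,-.25-r,p,J,OFF,PTS)])
        th=brentq(lambda t:model(f,t,p,J,OFF,PTS).mean(0)[0]+.68-c[0],-.6,.6)
        print('t%.2f theta %.4f roll %.4f abs %.4f pitch %.4f cen'%(o['time_s'],th,r,th+r,pitch),c.round(2),bb[4],'tcp',p.round(4),np.round(o['torque'],2))
    return th,r,p,J
E
python3 - <<'E'
from h import *
look('t3.png')
def side(n):
    f=grab('side',n);im=f['image'];hsv=cv2.cvtColor(im,cv2.COLOR_RGB2HSV)
side('s3.png')
import numpy as np
# simulation of a pulse: rolls listed per row end (rad), start r0
def sim(rows,th0,r0,w0=0,fr=.003,scale=1.,lag=.05,T=1.2,b=.022):
    dt=.001;th,w,r,rv=th0,w0,r0,0;cmd=np.r_[r0,rows];I=.009;mgl=.447*scale;out=[]
    for i in range(int(T/dt)):
        t=i*dt;u=np.interp(t*12,range(len(cmd)),cmd)
        a=((u-r)/lag**2-2*rv/lag);rv+=a*dt;r+=rv*dt
        q=mgl*(th+r)-.405*th-b*w-I*a
        if abs(w)<2e-3 and abs(q)<fr: w=0
        else: w+=dt*(q-fr*np.sign(w if abs(w)>=2e-3 else q))/I
        th+=w*dt
        if th>.24: th,w=.24,min(w,0)
        if i%100==0: out.append((round(th,3),round(r,3)))
    return th,w,out
from itertools import product
for rows in ([-.03,-.06,-.06,-.06,-.04,-.02,0,0,0,0],[-.04,-.08,-.08,-.06,-.02,0.0,0,-.01,-.01,-.01],[-.04,-.08,-.08,-.06,-.02,0.02,0.02,-.01,-.01,-.01]):
    print(rows)
    for fr,sc in product((.002,.003,.004),(.97,1,1.03)):
        th,w,o=sim(rows,.24,0,fr=fr,scale=sc);print(fr,sc,round(th,3),round(w,3),end=' | ')
    print(sim(rows,.24,0)[2])
E
```

```text
t5.55 theta 0.2420 roll 0.0002 abs 0.2422 pitch 0.0002 cen [286.18 187.74] 1273 tcp [0.4997 0.2367 0.0947] [0.13 0.04 0.02]
t5.60 theta 0.2419 roll -0.0002 abs 0.2417 pitch -0.0002 cen [286.2  187.77] 1269 tcp [0.4995 0.2366 0.0944] [ 0.2   0.11 -0.03]
[-0.03, -0.06, -0.06, -0.06, -0.04, -0.02, 0, 0, 0, 0]
0.002 0.97 -0.109 -0.108 | 0.002 1 -0.07 -0.083 | 0.002 1.03 -0.016 -0.014 | 0.003 0.97 -0.072 -0.041 | 0.003 1 -0.029 -0.002 | 0.003 1.03 0.019 0 | 0.004 0.97 -0.036 0 | 0.004 1 0.003 0 | 0.004 1.03 0.042 0 | [(0.24, np.float64(0.0)), (0.24, np.float64(-0.01)), (np.float64(0.24), np.float64(-0.038)), (np.float64(0.223), np.float64(-0.055)), (np.float64(0.185), np.float64(-0.056)), (np.float64(0.126), np.float64(-0.041)), (np.float64(0.065), np.float64(-0.019)), (np.float64(0.021), np.float64(-0.005)), (np.float64(-0.002), np.float64(-0.001)), (np.float64(-0.016), np.float64(-0.0)), (np.float64(-0.023), np.float64(-0.0)), (np.float64(-0.027), np.float64(-0.0))]
[-0.04, -0.08, -0.08, -0.06, -0.02, 0.0, 0, -0.01, -0.01, -0.01]
0.002 0.97 -0.24 -0.344 | 0.002 1 -0.229 -0.395 | 0.002 1
[... 702 characters left out ...]
-0.01]
0.002 0.97 -0.182 -0.271 | 0.002 1 -0.166 -0.3 | 0.002 1.03 -0.14 -0.3 | 0.003 0.97 -0.145 -0.204 | 0.003 1 -0.125 -0.218 | 0.003 1.03 -0.094 -0.202 | 0.004 0.97 -0.108 -0.137 | 0.004 1 -0.083 -0.137 | 0.004 1.03 -0.057 -0.121 | [(0.24, np.float64(0.0)), (0.24, np.float64(-0.013)), (np.float64(0.239), np.float64(-0.05)), (np.float64(0.212), np.float64(-0.071)), (np.float64(0.144), np.float64(-0.061)), (np.float64(0.051), np.float64(-0.024)), (np.float64(-0.022), np.float64(0.008)), (np.float64(-0.044), np.float64(0.004)), (np.float64(-0.052), np.float64(-0.006)), (np.float64(-0.067), np.float64(-0.009)), (np.float64(-0.085), np.float64(-0.01)), (np.float64(-0.104), np.float64(-0.01))]
```

View pics/s3.png

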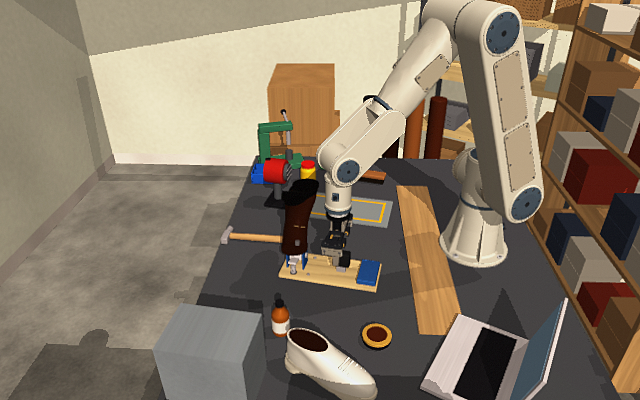

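```bash
cat > sim.py <<'E'
import numpy as np
from itertools import product
def sim(rows,th0,r0,w0=0,fr=.003,scale=1.,lag=.05,T=1.0,b=.022):
    dt=.001;th,w,r,rv=th0,w0,r0,0;cmd=np.r_[r0,rows];I=.009;mgl=.447*scale
    for i in range(int(T/dt)):
        u=np.interp(i*dt*12,range(len(cmd)),cmd)
        a=((u-r)/lag**2-2*rv/lag);rv+=a*dt;r+=rv*dt
        q=mgl*(th+r)-.405*th-b*w-I*a
        if abs(w)<2e-3 and abs(q)<fr: w=0
        else: w+=dt*(q-fr*np.sign(w if abs(w)>=2e-3 else q))/I
        th+=w*dt
        if th>.24: th,w=.24,min(w,0)
    return round(float(th),3),round(float(w),3)
def show(turns,th0,r0,w0=0,**k): # turns: tool x turn units per row (+ = roll negative)
    rows=r0-.12*np.cumsum(turns); print(turns,'end roll',round(rows[-1],4))
    print([sim(rows,th0,r0,w0,fr=f,scale=s,**k) for f,s in product((.002,.003,.004),(.98,1,1.02))])
E
python3 - <<'E'
from sim import *
show([.2,.2,0,-.1,-.1,-.1,0,0,0,0],.24,0)
show([.2,.2,.0,-.2,-.1,0,0,0,0,0],.24,0)
show([.2,.2,.0,-.2,-.2,.0,.1,0,0,0],.24,0)
show([.2,.2,.1,-.2,-.2,-.1,.1,0,0,0],.24,0)
show([.2,.2,.1,-.1,-.2,-.2,.1,0,0,0],.24,0)
E
```

```text
[0.2, 0.2, 0, -0.1, -0.1, -0.1, 0, 0, 0, 0] end roll -0.012
[(0.05, -0.109), (0.083, -0.048), (0.119, 0.0), (0.075, -0.052), (0.109, 0.0), (0.136, 0.0), (0.101, 0.0), (0.128, 0.0), (0.149, 0.0)]
[0.2, 0.2, 0.0, -0.2, -0.1, 0, 0, 0, 0, 0] end roll -0.012
[(0.083, -0.061), (0.119, 0.0), (0.144, 0.0), (0.109, -0.004), (0.137, 0.0), (0.155, 0.0), (0.129, 0.0), (0.149, 0.0), (0.164, 0.0)]
[0.2, 0.2, 0.0, -0.2, -0.2, 0.0, 0.1, 0, 0, 0] end roll -0.012
[(0.113, -0.013), (0.137, 0.0), (0.158, 0.015), (0.132, 0.0), (0.146, 0.0), (0.168, 0.008), (0.14, 0.0), (0.154, 0.0), (0.175, 0.0)]
[0.2, 0.2, 0.1, -0.2, -0.2, -0.1, 0.1, 0, 0, 0] end roll -0.012
[(0.059, -0.087), (0.091, -0.027), (0.122, 0.0), (0.084, -0.03), (0.115, 0.0), (0.133, 0.0), (0.108, 0.0), (0.128, 0.0), (0.142, 0.0)]
[0.2, 0.2, 0.1, -0.1, -0.2, -0.2, 0.1, 0, 0, 0] end roll -0.012
[(0.025, -0.135), (0.056, -0.083), (0.089, -0.016), (0.05, -0.078), (0.082, -0.021), (0.112, 0.0), (0.075, -0.022), (0.105, 0.0), (0.126, 0.0)]
```

Request:
drive_tool(
  targets=[
    [0,0,0,0.2,0,0],
    [0,0,0,0.2,0,0],
    [0,0,0,0.1,0,0],
    [0,0,0,-0.2,0,0],
    [0,0,0,-0.2,0,0],
    [0,0,0,-0.1,0,0],
    [0,0,0,0.1,0,0],
    [0,0,0,0,0,0],
    [0,0,0,0,0,0],
    [0,0,0,0,0,0],
  ],
)

```text
time_s: 6.48
tool_pos: [0.4997, 0.2369, 0.0945]
eef_rot: [[-0.984, 0.178, -0.002], [0.178, 0.984, -0.012], [-0.0, -0.012, -1.0]]
wrist_force: [-0.7, -0.9, -8.8]
grip_width: 0.0298
gripper_force: 60.0
```

```bash
python3 -c "
from h import *
look(n=3)"
```

```text
t6.53 theta 0.0163 roll -0.0122 abs 0.0041 pitch -0.0000 cen [272.03 184.58] 1281 tcp [0.4997 0.2369 0.0945] [0.02 0.05 0.05]
t6.58 theta 0.0106 roll -0.0122 abs -0.0016 pitch -0.0000 cen [271.69 184.52] 1275 tcp [0.4997 0.2369 0.0946] [0.09 0.08 0.02]
t6.63 theta 0.0037 roll -0.0122 abs -0.0085 pitch -0.0001 cen [271.3  184.44] 1275 tcp [0.4997 0.2368 0.0946] [ 0.05  0.07 -0.02]
```

Run:
```python
from sim import *
for lag in(.03,.05):
  for t in ([-.2,-.1,0,.1,.1,0,0,0,0,0],[-.2,-.2,.0,.1,.2,0,0,0,0,0],[-.2,-.1,.1,.1,0,0,0,0,0,0]):
    show(t,.004,-.0122,-.13,lag=lag)
show([.2,.2,.1,-.2,-.2,-.1,.1,0,0,0],.24,0,T=.93,lag=.02)
show([.2,.2,.1,-.2,-.2,-.1,.1,0,0,0],.24,-.005,T=.93,lag=.02)
```

```text
[-0.2, -0.1, 0, 0.1, 0.1, 0, 0, 0, 0, 0] end roll -0.0002
[(0.006, 0.0), (0.004, 0.0), (0.002, 0.0), (0.006, 0.0), (0.005, 0.0), (0.003, 0.0), (0.007, 0.0), (0.006, 0.0), (0.004, 0.0)]
[-0.2, -0.2, 0.0, 0.1, 0.2, 0, 0, 0, 0, 0] end roll -0.0002
[(0.061, 0.029), (0.063, 0.043), (0.065, 0.057), (0.052, 0.0), (0.054, 0.004), (0.056, 0.017), (0.046, 0.0), (0.047, 0.0), (0.048, 0.0)]
[-0.2, -0.1, 0.1, 0.1, 0, 0, 0, 0, 0, 0] end roll -0.0002
[(-0.015, 0.0), (-0.016, 0.0), (-0.018, 0.0), (-0.012, 0.0), (-0.013, 0.0), (-0.015, 0.0), (-0.01, 0.0), (-0.011, 0.0), (-0.012, 0.0)]
[-0.2, -0.1, 0, 0.1, 0.1, 0, 0, 0, 0, 0] end roll -0.0002
[(-0.003, 0.0), (-0.005, 0.0), (-0.008, 0.0), (-0.001, 0.0), (-0.003, 0.0), (-0.005, 0.0), (0.001, 0.0), (-0.001, 0.0), (-0.003, 0.0)]
[-0.2, -0.2, 0.0, 0.1, 0.2, 0, 0, 0, 0, 0] end roll -0.0002
[(0.048, 0.02), (0.047, 0.028), (0.046, 0.034), (0.042, 0.0), (0.042, 0.0), (0.041, 0.0), (0.039, 0.0), (0.039, 0.0), (0.038, 0.0)]
[-0.2, -0.1, 0.1, 0.1, 0, 0, 0, 0, 0, 0] end roll -0.0002
[(-0.023, 0.0), (-0.025, 0.0), (-0.028, 0.0), (-0.02, 0.0), (-0.021, 0.0), (-0.023, 0.0), (-0.017, 0.0), (-0.018, 0.0), (-0.02, 0.0)]
[0.2, 0.2, 0.1, -0.2, -0.2, -0.1, 0.1, 0, 0, 0] end roll -0.012
[(0.031, -0.12), (0.059, -0.071), (0.085, -0.02), (0.055, -0.065), (0.08, -0.02), (0.103, 0.0), (0.077, -0.016), (0.097, 0.0), (0.114, 0.0)]
[0.2, 0.2, 0.1, -0.2, -0.2, -0.1, 0.1, 0, 0, 0] end roll -0.017
[(-0.022, -0.242), (0.003, -0.205), (0.031, -0.157), (0.002, -0.186), (0.028, -0.145), (0.056, -0.093), (0.027, -0.131), (0.053, -0.085), (0.078, -0.038)]
```

Request:
drive_tool(
  targets=[
    [0,0,0,-0.2,0,0],
    [0,0,0,-0.1,0,0],
    [0,0,0,0,0,0],
    [0,0,0,0.1,0,0],
    [0,0,0,0.1,0,0],
    [0,0,0,0,0,0],
    [0,0,0,0,0,0],
    [0,0,0,0,0,0],
    [0,0,0,0,0,0],
    [0,0,0,0,0,0],
  ],
)

```text
time_s: 7.47
tool_pos: [0.4996, 0.2367, 0.0946]
eef_rot: [[-0.984, 0.178, -0.0], [0.178, 0.984, -0.0], [0.0, -0.0, -1.0]]
wrist_force: [0.8, -0.6, -9.2]
grip_width: 0.0298
gripper_force: 60.0
```

```bash
python3 -c "
from h import *
look(n=3)"
```

```text
t7.52 theta 0.0003 roll -0.0001 abs 0.0002 pitch -0.0001 cen [271.9  184.57] 1275 tcp [0.4996 0.2367 0.0946] [0.12 0.13 0.01]
t7.57 theta -0.0001 roll -0.0000 abs -0.0001 pitch -0.0000 cen [271.88 184.57] 1273 tcp [0.4997 0.2366 0.0946] [0.01 0.11 0.03]
t7.62 theta 0.0004 roll 0.0000 abs 0.0004 pitch -0.0000 cen [271.91 184.57] 1274 tcp [0.4997 0.2367 0.0946] [0.03 0.08 0.03]
```

Request:
drive_tool(
  targets=[
    [-0.002,-0.015,0,0,0,0],
    [-0.0035,-0.03,0,0,0,0],
    [-0.005,-0.045,0,0,0,0],
    [-0.007,-0.06,0,0,0,0],
    [-0.009,-0.075,0,0,0,0],
    [-0.0105,-0.09,0,0,0,0],
    [-0.012,-0.105,0,0,0,0],
    [-0.014,-0.12,0,0,0,0],
    [-0.016,-0.135,0,0,0,0],
    [-0.0175,-0.15,0,0,0,0],
  ],
)

```text
time_s: 8.45
tool_pos: [0.4986, 0.2198, 0.0946]
eef_rot: [[-0.984, 0.178, -0.0], [0.178, 0.984, -0.0], [0.0, -0.0, -1.0]]
wrist_force: [0.1, -0.3, -10.2]
grip_width: 0.0297
gripper_force: 60.0
```

Request:
drive_tool(
  targets=[
    [-0.019,-0.165,0,0,0,0],
    [-0.021,-0.18,0,0,0,0],
    [-0.0225,-0.195,0,0,0,0],
    [-0.0245,-0.21,0,0,0,0],
    [-0.026,-0.225,0,0,0,0],
    [-0.028,-0.24,0,0,0,0],
    [-0.0295,-0.255,0,0,0,0],
    [-0.0315,-0.27,0,0,0,0],
    [-0.033,-0.285,0,0,0,0],
    [-0.035,-0.3,0,0,0,0],
  ],
)

```text
time_s: 9.28
tool_pos: [0.4956, 0.1728, 0.0946]
eef_rot: [[-0.984, 0.178, 0.0], [0.178, 0.984, -0.0], [-0.0, 0.0, -1.0]]
wrist_force: [0.4, -0.5, -9.3]
grip_width: 0.0299
gripper_force: 60.0
```

Request:
drive_tool(
  targets=[
    [-0.035,-0.3,0,0,0,0],
    [-0.035,-0.3,0,0,0,0],
    [-0.035,-0.3,0,0,0,0],
    [-0.035,-0.3,0,0,0,0],
    [-0.035,-0.3,0,0,0,0],
    [-0.035,-0.3,0,0,0,0],
    [-0.035,-0.3,0,0,0,0],
    [-0.035,-0.3,0,0,0,0],
    [-0.035,-0.3,0,0,0,0],
    [-0.035,-0.3,0,0,0,0],
  ],
)

```text
time_s: 10.12
tool_pos: [0.4918, 0.1125, 0.0946]
eef_rot: [[-0.984, 0.178, 0.0], [0.178, 0.984, 0.0], [-0.0, 0.0, -1.0]]
wrist_force: [0.1, 0.5, -9.7]
grip_width: 0.0296
gripper_force: 60.0
```

Request:
drive_tool(
  targets=[
    [-0.035,-0.3,0,0,0,0],
    [-0.033,-0.285,0,0,0,0],
    [-0.0315,-0.27,0,0,0,0],
    [-0.0295,-0.255,0,0,0,0],
    [-0.028,-0.24,0,0,0,0],
    [-0.026,-0.225,0,0,0,0],
    [-0.0245,-0.21,0,0,0,0],
    [-0.0225,-0.195,0,0,0,0],
    [-0.021,-0.18,0,0,0,0],
    [-0.019,-0.165,0,0,0,0],
  ],
)

```text
time_s: 10.95
tool_pos: [0.4889, 0.0661, 0.0946]
eef_rot: [[-0.984, 0.178, 0.0], [0.178, 0.984, 0.0], [-0.0, 0.0, -1.0]]
wrist_force: [0.5, -0.3, -9.4]
grip_width: 0.0297
gripper_force: 60.0
```

Request:
drive_tool(
  targets=[
    [-0.0175,-0.15,0,0,0,0],
    [-0.016,-0.135,0,0,0,0],
    [-0.014,-0.12,0,0,0,0],
    [-0.012,-0.105,0,0,0,0],
    [-0.0105,-0.09,0,0,0,0],
    [-0.009,-0.075,0,0,0,0],
    [-0.007,-0.06,0,0,0,0],
    [-0.005,-0.045,0,0,0,0],
    [-0.0035,-0.03,0,0,0,0],
    [-0.002,-0.015,0,0,0,0],
  ],
)

```text
time_s: 11.78
tool_pos: [0.4879, 0.0498, 0.0946]
eef_rot: [[-0.984, 0.178, 0.0], [0.178, 0.984, -0.0], [-0.0, -0.0, -1.0]]
wrist_force: [0.4, -0.3, -9.6]
grip_width: 0.0303
gripper_force: 60.0
```

```bash
python3 -c "
from h import *
look('t4.png',n=2);tool_delta([.4694,-.2411,.0946],-10.5)"
```

```text
t11.83 theta -0.0076 roll -0.0000 abs -0.0077 pitch 0.0000 cen [324.13 188.89] 1285 tcp [0.4879 0.0498 0.0946] [0.02 0.07 0.02]
t11.88 theta -0.0084 roll 0.0000 abs -0.0084 pitch 0.0001 cen [324.07 188.9 ] 1282 tcp [0.4879 0.0498 0.0946] [-0.01  0.11  0.02]
t 11.88 tcp [0.4879 0.0498 0.0946] units [ -1.68 -14.48   0.  ]
turn units [0.    0.001 0.035]
```

Request:
drive_tool(
  targets=[
    [-0.002,-0.015,0,0,0,0],
    [-0.0035,-0.03,0,0,0,0],
    [-0.005,-0.045,0,0,0,0],
    [-0.007,-0.06,0,0,0,0],
    [-0.009,-0.075,0,0,0,0],
    [-0.0105,-0.09,0,0,0,0],
    [-0.012,-0.105,0,0,0,0],
    [-0.014,-0.12,0,0,0,0],
    [-0.016,-0.135,0,0,0,0],
    [-0.0175,-0.15,0,0,0,0],
  ],
)

```text
time_s: 12.72
tool_pos: [0.4868, 0.0329, 0.0946]
eef_rot: [[-0.984, 0.178, 0.0], [0.178, 0.984, -0.0], [-0.0, -0.0, -1.0]]
wrist_force: [-0.1, -0.2, -9.8]
grip_width: 0.0298
gripper_force: 60.0
```

Request:
drive_tool(
  targets=[
    [-0.019,-0.165,0,0,0,0],
    [-0.021,-0.18,0,0,0,0],
    [-0.0225,-0.195,0,0,0,0],
    [-0.0245,-0.21,0,0,0,0],
    [-0.026,-0.225,0,0,0,0],
    [-0.028,-0.24,0,0,0,0],
    [-0.0295,-0.255,0,0,0,0],
    [-0.0315,-0.27,0,0,0,0],
    [-0.0315,-0.27,0,0,0,0],
    [-0.0315,-0.27,0,0,0,0],
  ],
)

```text
time_s: 13.55
tool_pos: [0.4839, -0.0132, 0.0946]
eef_rot: [[-0.984, 0.178, -0.0], [0.178, 0.984, -0.0], [0.0, -0.0, -1.0]]
wrist_force: [-0.8, 0.2, -9.6]
grip_width: 0.0297
gripper_force: 60.0
```

Request:
drive_tool(
  targets=[
    [-0.0315,-0.27,0,0,0,0],
    [-0.0315,-0.27,0,0,0,0],
    [-0.0315,-0.27,0,0,0,0],
    [-0.0315,-0.27,0,0,0,0],
    [-0.0315,-0.27,0,0,0,0],
    [-0.0315,-0.27,0,0,0,0],
    [-0.0315,-0.27,0,0,0,0],
    [-0.0315,-0.27,0,0,0,0],
    [-0.0315,-0.27,0,0,0,0],
    [-0.0315,-0.27,0,0,0,0],
  ],
)

```text
time_s: 14.38
tool_pos: [0.4805, -0.0674, 0.0946]
eef_rot: [[-0.984, 0.178, 0.0], [0.178, 0.984, -0.0], [-0.0, -0.0, -1.0]]
wrist_force: [1.0, -0.3, -9.0]
grip_width: 0.03
gripper_force: 60.0
```

Request:
drive_tool(
  targets=[
    [-0.0315,-0.27,0,0,0,0],
    [-0.0315,-0.27,0,0,0,0],
    [-0.0315,-0.27,0,0,0,0],
    [-0.0315,-0.27,0,0,0,0],
    [-0.0315,-0.27,0,0,0,0],
    [-0.0315,-0.27,0,0,0,0],
    [-0.0315,-0.27,0,0,0,0],
    [-0.0315,-0.27,0,0,0,0],
    [-0.0315,-0.27,0,0,0,0],
    [-0.0315,-0.27,0,0,0,0],
  ],
)

```text
time_s: 15.22
tool_pos: [0.4771, -0.1216, 0.0946]
eef_rot: [[-0.984, 0.178, -0.0], [0.178, 0.984, 0.0], [0.0, 0.0, -1.0]]
wrist_force: [0.5, -0.0, -9.7]
grip_width: 0.0298
gripper_force: 60.0
```

Request:
drive_tool(
  targets=[
    [-0.0315,-0.27,0,0,0,0],
    [-0.0315,-0.27,0,0,0,0],
    [-0.0315,-0.27,0,0,0,0],
    [-0.0315,-0.27,0,0,0,0],
    [-0.0315,-0.27,0,0,0,0],
    [-0.0315,-0.27,0,0,0,0],
    [-0.0315,-0.27,0,0,0,0],
    [-0.0315,-0.27,0,0,0,0],
    [-0.0315,-0.27,0,0,0,0],
    [-0.0315,-0.27,0,0,0,0],
  ],
)

```text
time_s: 16.05
tool_pos: [0.4736, -0.1759, 0.0946]
eef_rot: [[-0.984, 0.178, -0.0], [0.178, 0.984, -0.0], [0.0, -0.0, -1.0]]
wrist_force: [-0.3, -0.3, -9.7]
grip_width: 0.0296
gripper_force: 60.0
```

Request:
drive_tool(
  targets=[
    [-0.0315,-0.27,0,0,0,0],
    [-0.0315,-0.27,0,0,0,0],
    [-0.0315,-0.27,0,0,0,0],
    [-0.0295,-0.255,0,0,0,0],
    [-0.028,-0.24,0,0,0,0],
    [-0.026,-0.225,0,0,0,0],
    [-0.0245,-0.21,0,0,0,0],
    [-0.0225,-0.195,0,0,0,0],
    [-0.021,-0.18,0,0,0,0],
    [-0.019,-0.165,0,0,0,0],
  ],
)

```text
time_s: 16.88
tool_pos: [0.4707, -0.2215, 0.0946]
eef_rot: [[-0.984, 0.178, -0.0], [0.178, 0.984, 0.0], [0.0, 0.0, -1.0]]
wrist_force: [-0.2, 0.0, -9.8]
grip_width: 0.0295
gripper_force: 60.0
```

Request:
drive_tool(
  targets=[
    [-0.0175,-0.15,0,0,0,0],
    [-0.016,-0.135,0,0,0,0],
    [-0.014,-0.12,0,0,0,0],
    [-0.012,-0.105,0,0,0,0],
    [-0.0105,-0.09,0,0,0,0],
    [-0.009,-0.075,0,0,0,0],
    [-0.007,-0.06,0,0,0,0],
    [-0.005,-0.045,0,0,0,0],
    [-0.0035,-0.03,0,0,0,0],
    [-0.002,-0.015,0,0,0,0],
  ],
)

```text
time_s: 17.72
tool_pos: [0.4698, -0.2378, 0.0946]
eef_rot: [[-0.984, 0.178, 0.0], [0.178, 0.984, -0.0], [-0.0, -0.0, -1.0]]
wrist_force: [-0.1, 0.1, -8.6]
grip_width: 0.0297
gripper_force: 60.0
```

Run:
```python
from h import *
look('t5.png',n=2);tool_delta([.4694,-.2411,.0946],-10.5)
f=grab('wrist','w5.png'); im=f['image'];hsv=cv2.cvtColor(im,cv2.COLOR_RGB2HSV);o,p,J=pose();h=p[2]-.0467
k=cv2.inRange(hsv,(105,120,40),(125,255,255));n,l,st,c=cv2.connectedComponentsWithStats(k);i=1+st[1:,4].argmax();print(st[i])
ys,xs=np.nonzero(l==i);P=onplane(f,np.c_[xs,ys],.030+h).astype(np.float32)
r=cv2.minAreaRect(P[:,:2]);print(r,'ballast in tool-jack axes',J.T@(np.r_[r[0],p[2]]-p))
```

```text
t17.77 theta -0.0159 roll 0.0000 abs -0.0159 pitch 0.0000 cen [404.83 195.78] 1283 tcp [ 0.4698 -0.2378  0.0946] [ 0.05  0.06 -0.03]
t17.82 theta -0.0162 roll -0.0000 abs -0.0162 pitch -0.0000 cen [404.81 195.82] 1285 tcp [ 0.4697 -0.2378  0.0946] [0.11 0.1  0.  ]
t 17.82 tcp [ 0.4697 -0.2378  0.0946] units [-0.01 -0.17 -0.  ]
turn units [-0.    -0.     0.036]
[  233    24   181   100 17438]Traceback (most recent call last):
  File "<stdin>", line 6, in <module>
cv2.error: OpenCV(4.12.0) /io/opencv/modules/imgproc/src/convhull.cpp:143: error: (-215:Assertion failed) total >= 0 && (depth == CV_32F || depth == CV_32S) in function 'convexHull'
```

View pics/w5.png

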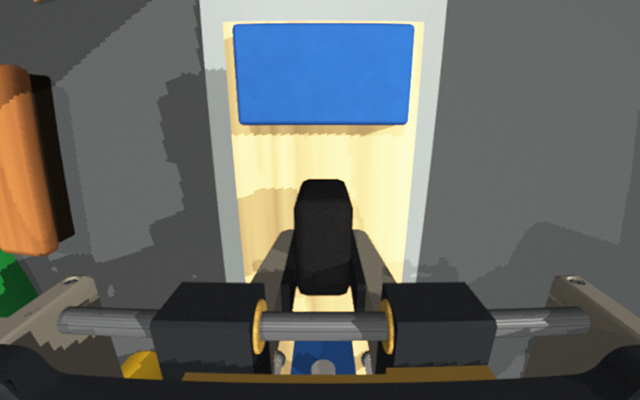

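Run:
```python
from h import *
f=grab('wrist'); im=f['image'];hsv=cv2.cvtColor(im,cv2.COLOR_RGB2HSV);o,p,J=pose();h=p[2]-.0467
k=cv2.inRange(hsv,(105,120,40),(125,255,255));n,l,st,c=cv2.connectedComponentsWithStats(k);i=1+st[1:,4].argmax()
ys,xs=np.nonzero(l==i);P=onplane(f,np.c_[xs,ys],.030+h)
r=cv2.minAreaRect(P[:,:2].astype(np.float32));b=np.array(r[0]);print(r,'rel',(J.T@(np.r_[b,p[2]]-p)).round(4))
jo=np.r_[b,0]+.125*J[:,0];print('jack origin',jo)
for row in (100,150,200):
    s=im[row].astype(int);print(row,[ (x,s[x].tolist()) for x in range(196,240,4)],[ (x,s[x].tolist()) for x in range(405,455,4)])
```

```text
((0.36691999435424805, -0.21840868890285492), (0.10703996568918228, 0.057421211153268814), 79.7403335571289) rel [-0.1046  0.0007  0.    ]
jack origin [ 4.89922355e-01 -2.40666707e-01  2.44964139e-06]
100 [(196, [75, 77, 76]), (200, [73, 76, 76]), (204, [75, 78, 76]), (208, [147, 154, 147]), (212, [156, 162, 157]), (216, [157, 163, 159]), (220, [158, 163, 158]), (224, [159, 165, 159]), (228, [185, 176, 150]), (232, [231, 203, 137]), (236, [205, 177, 127])] [(405, [62, 132, 221]), (409, [195, 213, 204]), (413, [252, 252, 207]), (417, [250, 246, 199]), (421, [206, 212, 207]), (425, [206, 214, 208]), (429, [206, 213, 205]), (433, [206, 213, 206]), (437, [164, 170, 165]), (441, [103, 104, 104]), (445, [103, 105, 105]), (449, [100, 104, 104]), (453, [103, 105, 105])]
150 [(196, [76, 77, 77]), (200, [74, 76, 77]), (204, [74, 76, 74]), (208, [75, 76, 75]), (212, [129, 135, 132]), (216, [155, 162, 156]), (220, [156, 163, 157]), (224, [155, 160, 157]), (228, [155, 160, 155]), (232, [195, 182, 159]), (236, [252, 243, 181])] [(405, [252, 252, 209]), (409, [252, 252, 206]), (413, [250, 248, 204]), (417, [204, 211, 206]), (421, [205, 211, 204]), (425, [203, 211, 205]), (429, [207, 214, 207]), (433, [100, 105, 103]), (437, [104, 107, 105]), (441, [106, 107, 105]), (445, [102, 103, 103]), (449, [105, 107, 105]), (453, [103, 105, 104])]
200 [(196, [75, 76, 76]), (200, [77, 77, 78]), (204, [73, 74, 75]), (208, [76, 77, 76]), (212, [75, 75, 76]), (216, [85, 90, 87]), (220, [157, 160, 153]), (224, [158, 163, 156]), (228, [158, 163, 158]), (232, [157, 162, 156]), (236, [160, 163, 154])] [(405, [252, 251, 205]), (409, [234, 234, 202]), (413, [199, 207, 200]), (417, [203, 210, 203]), (421, [201, 208, 203]), (425, [186, 194, 187]), (429, [103, 105, 104]), (433, [101, 104, 103]), (437, [102, 105, 103]), (441, [104, 105, 106]), (445, [104, 108, 105]), (449, [102, 103, 103]), (453, [104, 105, 103])]
```

Request:
drive_tool(
  targets=[
    [0,0,0.05,0,0,0],
    [0,0,0.15,0,0,0],
    [0,0,0.25,0,0,0],
    [0,0,0.3,0,0,0],
    [0,0,0.3,0,0,0],
    [0,0,0.3,0,0,0],
    [0,0,0.25,0,0,0],
    [0,0,0.15,0,0,0],
    [0,0,0.08,0,0,0],
    [0,0,0.05,0,0,0],
  ],
)

```text
time_s: 18.75
tool_pos: [0.4697, -0.2377, 0.0567]
eef_rot: [[-0.984, 0.178, -0.0], [0.178, 0.984, 0.0], [0.0, 0.0, -1.0]]
wrist_force: [0.3, -0.6, -10.0]
grip_width: 0.0296
gripper_force: 60.0
```

Request:
drive_tool(
  targets=[
    [0,0,0.03,0,0,0],
    [0,0,0.03,0,0,0],
    [0,0,0.03,0,0,0],
    [0,0,0.03,0,0,0],
    [0,0,0.02,0,0,0],
    [0,0,0.02,0,0,0],
    [0,0,0.02,0,0,0],
    [0,0,0.02,0,0,0],
    [0,0,0,0,0,0],
    [0,0,0,0,0,0],
  ],
)

```text
time_s: 19.58
tool_pos: [0.4697, -0.2378, 0.053]
eef_rot: [[-0.984, 0.178, -0.0], [0.178, 0.984, -0.0], [0.0, -0.0, -1.0]]
wrist_force: [-0.4, 0.4, -8.5]
grip_width: 0.0299
gripper_force: 60.0
```

Run:
```python
from h import *
look(n=2);print(arm.get_obs()['wrist_force'])
```

```text
t19.63 theta -0.0164 roll -0.0000 abs -0.0164 pitch -0.0000 cen [402.5  196.59] 1205 tcp [ 0.4697 -0.2378  0.053 ] [-0.02  0.11 -0.  ]
t19.68 theta -0.0158 roll -0.0000 abs -0.0158 pitch 0.0000 cen [402.54 196.6 ] 1203 tcp [ 0.4698 -0.2378  0.053 ] [ 0.06  0.09 -0.02]
[ 0.04415802  0.03693512 -9.1270347 ]
```

Still about 0.3 mm or more up; lower in tiny steps, checking force.

Request:
drive_tool(
  targets=[
    [0,0,0.01,0,0,0],
    [0,0,0.01,0,0,0],
    [0,0,0.01,0,0,0],
    [0,0,0.01,0,0,0],
    [0,0,0.01,0,0,0],
    [0,0,0,0,0,0],
    [0,0,0,0,0,0],
    [0,0,0,0,0,0],
    [0,0,0,0,0,0],
    [0,0,0,0,0,0],
  ],
)

```text
time_s: 20.52
tool_pos: [0.4698, -0.2378, 0.0527]
eef_rot: [[-0.984, 0.178, 0.0], [0.178, 0.984, -0.0], [-0.0, -0.0, -1.0]]
wrist_force: [-4.4, 2.7, 4.2]
grip_width: 0.0295
gripper_force: 60.0
```

Request:
drive_tool(
  targets=[
    [0,0,-0.01,0,0,0],
    [0,0,-0.01,0,0,0],
    [0,0,0,0,0,0],
    [0,0,0,0,0,0],
    [0,0,0,0,0,0],
    [0,0,0,0,0,0],
    [0,0,0,0,0,0],
    [0,0,0,0,0,0],
    [0,0,0,0,0,0],
    [0,0,0,0,0,0],
  ],
  grip_force=4,
)

```text
time_s: 21.35
tool_pos: [0.4699, -0.2378, 0.0526]
eef_rot: [[-0.984, 0.178, 0.0], [0.178, 0.984, -0.0], [-0.0, -0.0, -1.0]]
wrist_force: [-3.6, 2.0, 5.4]
grip_width: 0.0299
gripper_force: 4.0
```

Run:
```python
from h import *
look(n=2);print(arm.get_obs()['wrist_force'])
```

```text
t21.40 theta -0.0170 roll -0.0001 abs -0.0171 pitch 0.0003 cen [402.47 196.63] 1200 tcp [ 0.4699 -0.2378  0.0526] [ 0.29  0.61 -0.05]
t21.45 theta -0.0173 roll -0.0001 abs -0.0174 pitch 0.0003 cen [402.45 196.63] 1201 tcp [ 0.4699 -0.2378  0.0527] [ 0.36  0.6  -0.05]
[-3.9741373   1.19467313  5.08139522]
```

Request:
drive_tool(
  targets=[
    [0,0,0,0,0,0],
    [0,0,0,0,0,0],
    [0,0,0,0,0,0],
    [0,0,0,0,0,0],
    [0,0,0,0,0,0],
    [0,0,0,0,0,0],
    [0,0,0,0,0,0],
    [0,0,0,0,0,0],
    [0,0,0,0,0,0],
    [0,0,0,0,0,0],
  ],
  jaw=0.8,
)

```text
time_s: 22.28
tool_pos: [0.4697, -0.2377, 0.0524]
eef_rot: [[-0.984, 0.178, 0.0], [0.178, 0.984, 0.0], [-0.0, 0.0, -1.0]]
wrist_force: [0.5, 0.3, 0.2]
grip_width: 0.0735
gripper_force: 0.0
```

Run:
```python
from h import *
look(n=2);print(arm.get_obs()['wrist_force'])
```

```text
t22.33 theta -0.0165 roll 0.0000 abs -0.0165 pitch -0.0000 cen [402.46 196.65] 1203 tcp [ 0.4697 -0.2378  0.0524] [ 0.07  0.01 -0.03]
t22.38 theta -0.0163 roll -0.0000 abs -0.0163 pitch 0.0000 cen [402.48 196.61] 1200 tcp [ 0.4697 -0.2378  0.0524] [0.08 0.04 0.02]
[-0.24841736 -0.68196022 -0.49785313]
```

Released and still. Back out upward.

Request:
drive_tool(
  targets=[
    [0,0,-0.1,0,0,0],
    [0,0,-0.3,0,0,0],
    [0,0,-0.5,0,0,0],
    [0,0,-0.6,0,0,0],
    [0,0,-0.6,0,0,0],
    [0,0,-0.6,0,0,0],
    [0,0,-0.6,0,0,0],
    [0,0,-0.5,0,0,0],
    [0,0,-0.3,0,0,0],
    [0,0,-0.1,0,0,0],
  ],
)

```text
time_s: 23.22
tool_pos: [0.4704, -0.2381, 0.1379]
eef_rot: [[-0.984, 0.178, 0.002], [0.178, 0.984, -0.001], [-0.002, -0.001, -1.0]]
wrist_force: [0.1, -0.4, 0.7]
grip_width: 0.0734
gripper_force: 0.0
```

Run:
```python
from h import *
o,p,J=pose();p0=np.array([.4697,-.2377,.0527])
f=grab('top','t9.png');c,_=sole_px(f,np.r_[model(f,.25,p0,J,OFF,PTS),model(f,-.25,p0,J,OFF,PTS)])
print(p,c, brentq(lambda t:model(f,t,p0,J,OFF,PTS).mean(0)[0]+.68-c[0],-.6,.6))
im=f['image'];hsv=cv2.cvtColor(im,cv2.COLOR_RGB2HSV)
w=grab('wrist');h2=cv2.cvtColor(w['image'],cv2.COLOR_RGB2HSV)
k=cv2.inRange(h2,(105,120,40),(125,255,255));n,l,st,cc=cv2.connectedComponentsWithStats(k);i=1+st[1:,4].argmax()
ys,xs=np.nonzero(l==i);r=cv2.minAreaRect(onplane(w,np.c_[xs,ys],.036)[:,:2].astype(np.float32));print('ballast',st[i],r,'origin',np.array(r[0])+.125*J[:2,0])
s=cv2.resize(im[120:290,230:480],None,fx=3,fy=3);cv2.imwrite('pics/c9.png',s[:,:,::-1])
```

```text
[ 0.47037912 -0.23808806  0.1379083 ] [402.47368421 196.62238931] -0.015526222174034468
ballast [ 263   51  122   68 8113] ((0.36695024371147156, -0.2185017317533493), (0.10709504038095474, 0.05714692175388336), 79.7381820678711) origin [ 0.48995295 -0.24075639]
```

View pics/c9.png

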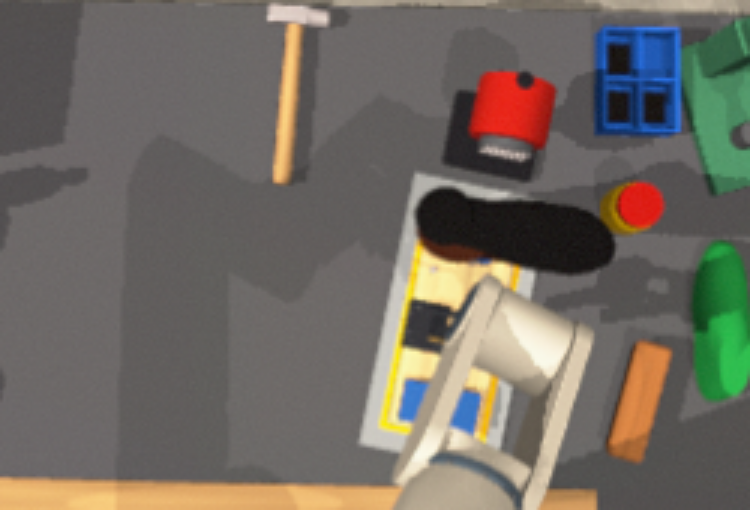

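```bash
python3 -c "
from h import *
print(job.sign_off())"
```

```text
the job is handed in; nothing more can be done
None
```

The job is handed in. The jack stands released inside the yellow outline, about 4 mm off its centre and square to it, with the boot at the blower end, about 0.016 rad off vertical and still. It was carried upright for about 10 s in the air; the sign-off gave no verdict.

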